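# Do up the open coupler on the stall's lighting bar

## Robot

A 6-joint arm with a two-finger parallel gripper is mounted at the origin on the work surface. World frame = base frame: x ahead of the robot, y to its left, z up, the work surface at z = 0. Lengths are in mm, angles in rad, forces in N, time in s.
With the tool pointing down it reaches from about 250 to 800 mm from the base axis. Payload 8.5 kg.
Tool frame: the origin (TCP) lies midway between the tips of the shut fingers; the grasp point (between the pads) lies 19 mm behind it; z points along the fingers, x is the direction in which the jaws open and shut, and the axes are right-handed (so a half turn about z gives the same grasp; the last joint's range is limited). The gripper opens to 85 mm and grips with 20 to 120 N. Pads are 22 mm wide; open, the fingers measure 114 mm over their backs; the gripper's body (76 mm by 85 mm) begins 54 mm behind the grasp point. The pads swing forward as they close: fully open they stand 13 mm farther back than shut.
Start: joints at [1.157, 0.238, -0.013, 1.319, 0, 1.571], TCP at [211.079, 480.65, 231.276] pointing down, gripper open.
Joint ranges: [-2.66, 2.66], [-1.03, 1.9], [-1.14, 1.46], [-1.82, 2.27], [-1.45, 1.34], [-3.14, 3.14]. Speed limits (rad/s): [2.22, 2.22, 2.79, 3.14, 3.14, 3.14].

## Interface

Orientations are given as a unit quaternion [x, y, z, w].
In Python, from cell import readout, optics, job gives the robot as it stands.
- The arm moves only by the shell command python3 -m crank 'ROWS' [OPENING]. ROWS is JSON, a list that holds one entry, the list of rows, each a list of 4 numbers: the shift along the world's x, y, z normalised to -1 to 1, where 1 is 300 mm, then the turn about the world's z normalised to -1 to 1, where 1 is 180 degrees. In form: [[[dx, dy, dz, spin], ...]]. A call has 1 to 12 rows; each row is the pose to reach, as a shift and turn from the pose commanded when the call began, turning the shorter way round; what a row does not reach only later rows make up. A row lasts 1/10 s, in which the tool goes at most 50 mm and 8.59 degrees, less where a joint would pass 70% of its speed; a pose out of reach is approached as far as the arm can. A call with a number of a shift or a turn outside -1 to 1 is refused whole. A call with a gripper value outside its range is refused whole. OPENING is the opening, from 0 (shut) to 1 (fully open), set as the call begins (- or left out, the last holds). The fingers move at their own pace and stop on an object; the grip force is fixed at half the most. Time passes only in rows, so rows that repeat a pose let the fingers close. It gives the time, the measured TCP pose, the force and the opening at its end, in the units of the state.
- readout.get_obs(): the state, without advancing time (a new reading comes with each control period).
- optics.snapshot(name): name is "scene" or "top"; returns a dict with "pixels" (420x560x3 uint8, red, green, blue), "fov_y" (degrees; the focal length in pixels is half the picture's height over the tangent of half this angle, whatever the lens; pixels are square), "cx", "cy" (the principal point, pixels), "k1" (the pictures are not rectified: a ray, as slopes to the right and down, at radius r is drawn at 1 + k1 r^2 times it, then the intrinsics apply), "extrinsics" (4x4, takes a point from camera to world coordinates). Camera axes: x right, y down, z forward; pixel columns grow to the right and rows downward; lengths in mm; the calibration is good to about 2 mm. A picture is of the moment at which its call begins. There is no depth.
- job.finish_job(): hands the job in, once; it reports no verdict.
The state is a dict: "t": time; "joint_pos": joint angles; "joint_velocities": joint speeds; "effort": joint torques, N m; "tcp_pos": TCP position; "tool_rot": TCP orientation; "force": force on the tool from outside, world axes, zero at the start; "ft_torque": the same for the moment, N m; "opening": finger opening in mm.
Only numpy, scipy, OpenCV 4.12 (cv2) and the standard library are available. Lean on these libraries where they do the work, as an engineer would, in place of code of your own. Each camera call takes 0.05 s, during which the arm holds its last target.

## Task

The stall's short lighting bar lies in its two table stands and one of its couplers is already done up; do up the other one, ready for its nut to be tightened later. Swing its hinged flap over the tube and press it down until it is fully home, then swing the T-handled bolt up and let it drop into the slot in the flap's nose. Use a light hand, do not hammer or force the coupler, and leave the clay figures and the other loose things on the table where they are.

Things in the scene. Friction and masses are not known exactly. Their poses are not given: they have to be found in the camera images.
- coupler: open tube coupler on its fixed table stand: black base plate 120 x 110 mm, aluminium post, black cast saddle 50 mm wide along y (|y| < 25). Origin on the table straight under the tube's axis; z up, y along the tube, x across it from the bolt's side to the flap hinge's side. The done-up coupler is just like it, 240 mm off along the tube (+y or -y); a spot lamp hangs under the bar between them
- tube_axis (a point): on the axis of the 50 mm aluminium tube where it lies in the open coupler's saddle, 140 mm above the table. The tube (420 mm long, along the coupler's y) cannot move. In the coupler's frame the flap's hinge axis is parallel to y at x = +42, z = 140 mm, and the bolt's pin axis parallel to y at x = -54, z = 114 mm
- flap (a joint): angle of the yellow cast flap (122 mm long, 50 wide, 0.2 to 0.35 kg), rad: 0 = fully home, 1.57 = upright on the hinge's side, 2.0 = thrown open, leaning away. Stiff: stays where left, takes 3 to 6 N at the nose. In the last 0.1 a springy liner meets the tube: 5 to 9 N, then a hard stop at 0, where it stays when let go. The bolt's nut passes over the nose only if this is under about 0.025
- flap_nose (a point): middle of the nose's upper (outer) face, moves with the flap; flap home: x = -57, y = 0, z = 154 mm in the coupler's frame. The nose is two tines, each 17.5 mm wide and 10 thick, beside a 15 mm slot that is open at the tip, 13 mm farther out than this point; from 13 mm inboard of it the nose is solid across 50 mm. It swings with the flap about the hinge axis
- bolt (a joint): angle of the swing bolt about its pin, rad: 0 = dropped fully into the slot, leaning 0.12 inward past upright; 0.12 = upright; 0.97 = lying out on its stop, away from the tube (lean from upright = value - 0.12). Swings freely: let go above 0.12 it falls outward, below that it drops inward to 0. Raising it takes about 1 to 2 N at the T-bar
- bolt_bar (a point): centre of the T-bar of the bolt's nut, moves with the bolt, 64 mm from the pin axis. T-bar: steel rod 9 mm thick, 68 long, parallel to the tube, through a boss 20 mm in diameter (50 to 72 mm from the pin); under it a flange 28 mm in diameter (46 to 50 mm from the pin). Shank 12 mm thick, ends 78 mm from the pin. Bolt 0.18 to 0.29 kg
- clay_horse: brown clay horse, 85 x 25 mm, 76 mm tall, stands loose on the table on the bolt's side of the bar, in front of the lamp. Origin under its middle on the table
- clay_bird: light brown clay bird, 75 x 58 mm, 72 mm tall, stands loose on the hinge's side of the bar, behind the lamp. Origin under its middle on the table
- carved_board: round carved wooden board, 140 mm in diameter, 14 mm thick, loose on the table. Origin under its middle
- wood_bowl: wooden bowl, 170 mm in diameter, 65 mm tall, loose. Origin under its middle
- tape_roll: black roll of tape lying flat, 110 mm in diameter, 48 mm tall, loose. Origin under its middle
- spanner: steel spanner 190 mm long lying on the table, loose. Origin under its middle
- varnish_jar: amber jar with a white cap, 64 mm in diameter, 85 mm tall, loose. Origin under its middle
There are look-alikes about, which are no part of the job. Leave any red or turquoise look-alike of the coupler alone.

How it is judged (in metres and radians):
On the way, in this order (a step that is already met when the one before it is completed fails the run):
1. the flap is swung over the tube and pressed fully home (value of joint flap below 0.02 rad), for 0.3 s.
2. the swing bolt stands in the slot of the home flap (value of joint bolt below 0.06 rad and value of joint flap below 0.02 rad), for 0.2 s.
At the end, for the whole second after the job is handed in: the flap is home on the tube (within 0.02 rad) and the swing bolt has dropped into its slot (within 0.06 rad of fully in) and hangs still (all of step 2 and velocity of joint bolt between -0.05 and 0.05 rad/s); the robot touches nothing.
It fails at once if the coupler is hammered or forced (over 40 N) (contact force between any of the arm, the fingers and coupler above 40 N).
It fails at once if a clay figure is shifted by more than 20 mm or tipped (distance of any of clay_horse, clay_bird from where it was at the start of the episode above 0.02 m or angle between any of clay_horse, clay_bird's own z axis and vertical above 0.5 rad).
It fails at once if another loose thing on the table is shifted by more than 30 mm (distance of any of carved_board, wood_bowl, tape_roll, spanner, varnish_jar from where it was at the start of the episode above 0.03 m).
It also fails if it takes over 45 s, if anything falls off the work surface, if the arm or the gripper's body presses on something with over 40 N, if the wrist force passes 120 N, or if a joint passes its speed limit or range.

## Working session

There is one attempt and no reset: what is moved stays moved. The work goes in short steps, Python scripts to look and compute and a shell command to move; the robot and the scene stay as the last step left them, time stands still between calls to the robot, and variables do not carry over. Pictures are saved under pics/ and viewed, and the job is handed in when it is done.

```bash
mkdir -p pics; ls
python3 - <<'E'
from cell import readout, optics
import cv2,numpy as np
print(readout.get_obs())
for n in ("scene","top"):
    s=optics.snapshot(n); cv2.imwrite(f"pics/{n}0.png",s["pixels"][:,:,::-1])
    print(n,s["fov_y"],s["cx"],s["cy"],s["k1"],np.round(s["extrinsics"],3).tolist())
E
```

```text
pics
{'t': 0.0, 'joint_pos': array([ 1.15701722e+00,  2.38798322e-01, -1.42339673e-02,  1.31921432e+00,
       -9.04252722e-06,  1.57077467e+00]), 'joint_velocities': array([-9.24298060e-04, -1.08434643e-03, -7.47861023e-05, -3.49604242e-04,
       -3.59086761e-03, -1.58797411e-04]), 'effort': array([-1.38460146e-03, -5.38788199e+01,  3.46440661e+01,  1.85351103e-02,
       -7.94944253e-05, -9.53706149e-06]), 'tcp_pos': array([210.92522628, 480.31657732, 230.67632926]), 'tool_rot': array([ 8.37272896e-01,  5.46784759e-01, -6.04676492e-04,  4.00267878e-04]), 'force': array([-0.2417752 ,  0.32261767,  1.10588279]), 'ft_torque': array([-0.02974685,  0.00874224, -0.04689455]), 'opening': 85.29187842215252}
scene 56.92730056798809 274.91413319804417 212.83186027746572 -0.04215008065900454 [[-0.587, 0.649, -0.484, 1022.014], [0.809, 0.477, -0.344, 391.89], [0.008, -0.593, -0.805, 997.488], [0.0, 0.0, 0.0, 1.0]]
top 49.05061268566121 280.0737030683998 208.07453072443616 0.0033025089651600543 [[-0.022, -0.992, 0.123, 341.954], [-0.999, 0.025, 0.021, -2.98], [-0.024, -0.122, -0.992, 1546.062], [0.0, 0.0, 0.0, 1.0]]
```

View pics/scene0.png

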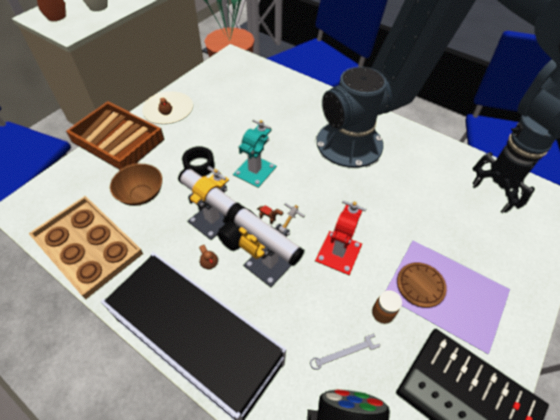

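View pics/top0.png

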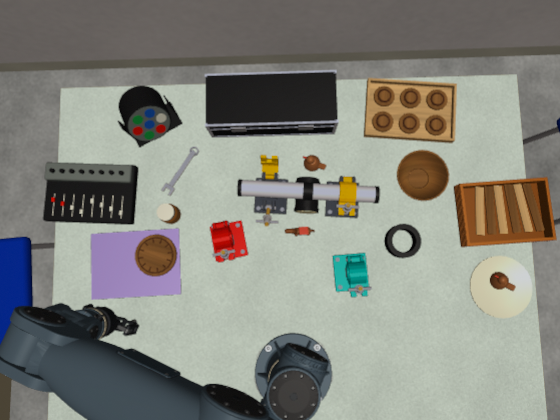

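```bash
cat > h.py <<'E'
import cv2,numpy as np
from cell import readout, optics
def cam(s):
    f=s["pixels"].shape[0]/2/np.tan(np.radians(s["fov_y"])/2)
    K=np.array([[f,0,s["cx"]],[0,f,s["cy"]],[0,0,1]]); d=np.array([s["k1"],0,0,0,0.])
    return K,d,np.linalg.inv(s["extrinsics"]),s["extrinsics"]
def proj(s,P):
    K,d,W,_=cam(s); P=np.atleast_2d(P).astype(float)
    r,_=cv2.Rodrigues(W[:3,:3]); return cv2.projectPoints(P,r,W[:3,3],K,d)[0][:,0]
def ray(s,uv):
    K,d,_,E=cam(s); n=cv2.undistortPoints(np.array([[uv]],float),K,d)[0,0]
    return E[:3,3],E[:3,:3]@np.array([n[0],n[1],1])
def atz(s,uv,z):
    o,v=ray(s,uv); return o+v*(z-o[2])/v[2]
def crop(s,x0,y0,w,h,k,name):
    im=s["pixels"][y0:y0+h,x0:x0+w,::-1]
    cv2.imwrite(f"pics/{name}.png",cv2.resize(im,None,fx=k,fy=k,interpolation=cv2.INTER_CUBIC))
E
python3 - <<'E'
from h import *
s=optics.snapshot("scene"); crop(s,170,150,150,140,5,"sc1")
t=optics.snapshot("top"); crop(t,225,140,160,100,5,"tp1")
E
```

```text
(no output)
```

View pics/sc1.png

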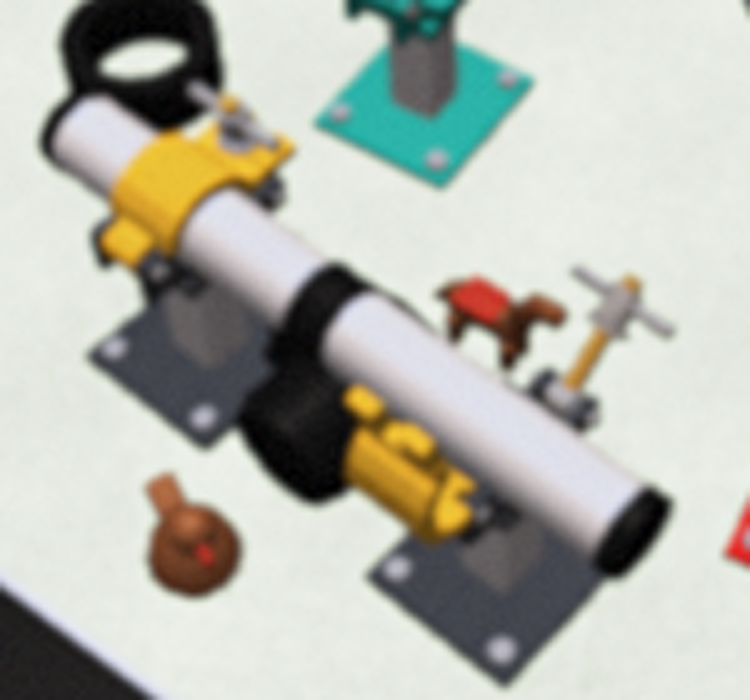

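View pics/tp1.png

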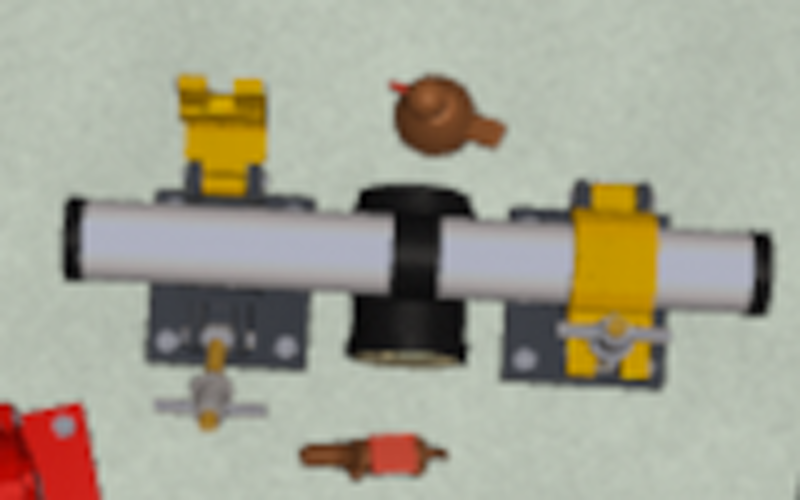

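```bash
cat > fit.py <<'E'
from h import *
from scipy.optimize import least_squares
s=optics.snapshot("scene"); t=optics.snapshot("top")
b=0.85; bx,bz=-54-64*np.sin(b),114+64*np.cos(b)
# (img, pix in crop, coupler pt)
F=[("t",(148,362),(-60,55,5)),("t",(305,369),(-60,-55,5)),("t",(158,405),(bx,34,bz)),("t",(265,410),(bx,-34,bz)),
("t",(68,240),(0,90,140)),("t",(770,273),(0,-330,140)),
("s",(368,575),(60,-55,5)),("s",(503,685),(60,55,5)),("s",(577,270),(bx,-34,bz)),("s",(670,332),(bx,34,bz)),("s",(635,532),(0,90,140))]
off={"t":(225,140),"s":(170,150)}; S={"t":t,"s":s}
def w(p,P):
    c,n=np.cos(p[2]),np.sin(p[2]); P=np.array(P,float); return np.array([p[0]+c*P[0]-n*P[1],p[1]+n*P[0]+c*P[1],P[2]])
def res(p,full=False):
    r=[proj(S[i],w(p,P))[0]-(np.array(u)/5+off[i]) for i,u,P in F]
    return np.array(r) if full else np.ravel(r)
r=least_squares(res,[500,50,0],loss="soft_l1",x_scale=[10,10,.1]); print(r.x); print(np.round(res(r.x,1),2))
p=r.x
def nose(th,a=-99,c=14): return (42+a*np.cos(th)+c*np.sin(th),0,140-a*np.sin(th)+c*np.cos(th))
for th in (1.8,1.9,2.0,2.1):
  q=np.array(nose(th,-112))
  for y in(25,-25):
    Q=w(p,q+[0,y,0]);print(th,y,Q,(proj(t,Q)[0]-off["t"])*5,(proj(s,Q)[0]-off["s"])*5)
print("world tube",w(p,(0,0,140)),"bar",w(p,(bx,0,bz)),"nose2",w(p,nose(2)))
E
python3 fit.py
```

```text
[ 5.76426775e+02  6.05356602e+01 -7.66322614e-02]
[[-1.21 -0.2 ]
 [-0.07  0.08]
 [-1.23 -0.33]
 [-0.28 -0.17]
 [ 1.19 -0.49]
 [-3.21 -0.32]
 [-1.35 -0.59]
 [ 0.41  0.05]
 [-0.52 -1.38]
 [ 0.41 -0.74]
 [-0.22 -0.78]]
1.8 25 [659.18325198  79.25498717 245.89010533] [174.66996733  74.36887323] [425.19994027 448.21769806]
1.8 -25 [655.355388    29.40172792 245.89010533] [260.97532204  78.48031246] [345.97606798 389.37365575]
1.9 25 [669.52893123  78.46061878 241.45955588] [176.24719838  58.71224401] [410.33245567 467.94533292]
1.9 -25 [665.70106725  28.60735954 241.45955588] [262.18952373  62.78863422] [331.32763725 408.61589318]
2.0 25 [679.3819064   77.70408151 236.01525609] [177.87543258  44.44839029] [396.26408116 488.16928138]
2.0 -25 [675.55404243  27.85082227 236.01525609] [263.39746266  48.48873276] [317.55311361 428.41264597]
2.1 25 [688.64372984  76.99293442 229.6116036 ] [179.53448955  31.72734642] [383.18530866 508.61582701]
2.1 -25 [684.81586586  27.13967518 229.6116036 ] [264.58480404  35.7310957 ] [304.8378699  448.49758612]
world tube [576.42677483  60.53566016 140.        ] bar [474.64442054  68.35077622 156.23892134] nose2 [672.07394262  53.1916198  224.19438954]
```

```bash
cat > ov.py <<'E'
from h import *
import sys
p=np.array(eval(sys.argv[1])) ; th=float(sys.argv[2]); bo=float(sys.argv[3]); tag=sys.argv[4]
def w(P):
    c,n=np.cos(p[2]),np.sin(p[2]); P=np.array(P,float); return np.array([p[0]+c*P[0]-n*P[1],p[1]+n*P[0]+c*P[1],P[2]])
L=[]
def fl(a,y,c): return (42+a*np.cos(th)+c*np.sin(th),y,140-a*np.sin(th)+c*np.cos(th))
for y in(-25,-7.5,7.5,25): L.append((fl(-112,y,14),fl(-86 if abs(y)<10 else -73,y,14)))
L+= [(fl(-112,-25,14),fl(-112,-7.5,14)),(fl(-112,25,14),fl(-112,7.5,14)),(fl(-112,25,4),fl(-112,7.5,4)),(fl(-112,-25,4),fl(-112,-7.5,4))]
b=bo-.12; q=lambda l,y:(-54-l*np.sin(b),y,114+l*np.cos(b))
L+=[(q(64,-34),q(64,34)),(q(0,0),q(78,0))]
c=[(-60,-55,6),(-60,55,6),(60,55,6),(60,-55,6)]
L+=[(c[i],c[(i+1)%4]) for i in range(4)]
L+=[((x,90,z),(x,-330,z)) for x,z in((25,140),(-25,140),(0,165))]
for nm,(x0,y0,ww,h) in {"top":(225,140,160,100),"scene":(170,150,150,140)}.items():
    s=optics.snapshot(nm); im=cv2.resize(s["pixels"][y0:y0+h,x0:x0+ww,::-1],None,fx=5,fy=5,interpolation=cv2.INTER_CUBIC)
    for A,B in L:
        a,bb=[tuple(np.int32((proj(s,w(P))[0]-(x0,y0)+.5)*5)) for P in(A,B)]
        cv2.line(im,tuple(map(int,a)),tuple(map(int,bb)),(255,0,255),1,cv2.LINE_AA)
    cv2.imwrite(f"pics/{tag}_{nm}.png",im)
E
sed -i 's/^("t",(68,240).*$//' fit.py; python3 fit.py | head -12; P=$(python3 fit.py | head -1 | sed 's/\[ *//;s/ \+/,/g;s/,*\]//'); echo $P; python3 ov.py "[$P]" 1.8 0.97 ov1
```

```text
[ 5.76843214e+02  6.08038588e+01 -7.27773358e-02]
[[-1.23 -0.25]
 [-0.08 -0.1 ]
 [-1.19 -0.42]
 [-0.24 -0.34]
 [-1.36 -0.35]
 [ 0.51  0.21]
 [-0.67 -1.28]
 [ 0.33 -0.7 ]
 [-0.14 -0.7 ]]
1.8 25 [659.52691494  79.84206602 245.89010533] [173.64604661  73.81543687] [425.7548515  449.36973735]
1.8 -25 [655.89125954  29.9744211  245.89010533] [259.9644721  77.5998804] [346.20385041 390.73685613]
5.76843214e+02,6.08038588e+01,-7.27773358e-02
```

View pics/ov1_top.png

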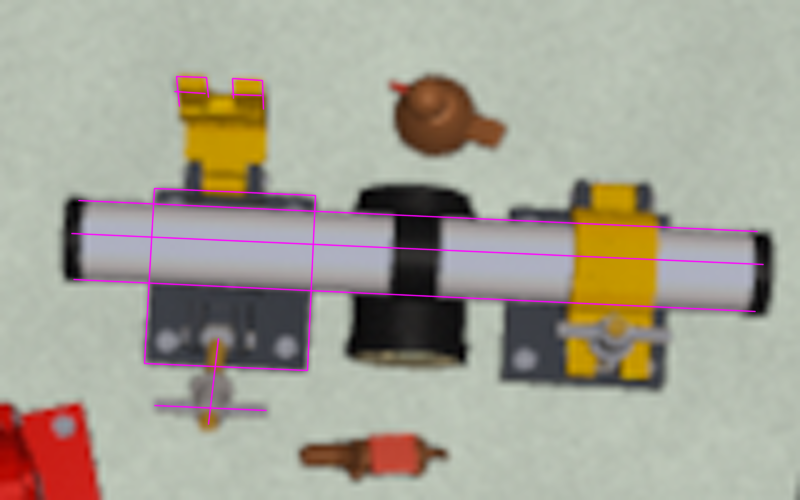

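View pics/ov1_scene.png

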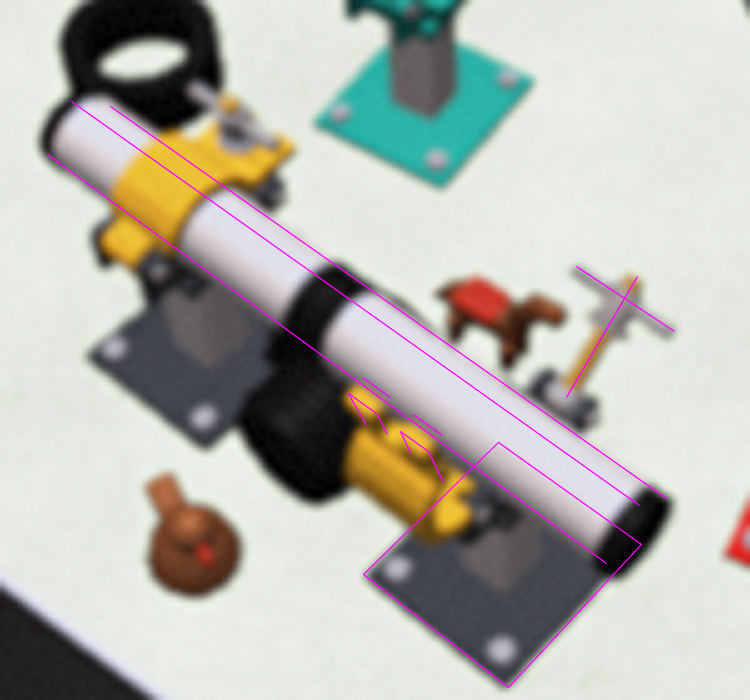

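Look-alikes in the top view: the open yellow coupler at (268,192), the done-up yellow one at (345,195), the red one at (228,240) and the turquoise one at (351,274). I choose the open yellow one: its flap is thrown back at (268,165) and its bolt lies out at (266,220). The overlay crops confirm this, with its frame at about (577, 60), yaw -0.075. The flap is at about 1.85.

```bash
python3 -m crank '[[[0.1,-0.1,0.2,0.05],[0.3,-0.3,0.3,0.108],[0.8,-0.8,0.3,0.108],[0.8,-0.8,0.3,0.108],[0.8,-0.8,0.3,0.108],[0.8,-0.8,0.3,0.108],[0.8,-0.8,0.3,0.108],[0.8,-0.8,0.3,0.108],[0.8,-0.8,0.3,0.108],[0.8,-0.8,0.3,0.108]]]' 0
python3 -m crank '[[[0.833,-0.633,0,0],[0.833,-0.633,0,0],[0.833,-0.633,0,0],[0.833,-0.633,0,0],[0.833,-0.633,0,0],[0.833,-0.633,0,0],[0.833,-0.633,0,0],[0.833,-0.633,0,0],[0.833,-0.633,0,0],[0.833,-0.633,0,0],[0.833,-0.633,0,0]]]'
python3 - <<'E'
from h import *
t=optics.snapshot("top"); crop(t,200,100,180,130,4,"tp2")
s=optics.snapshot("scene"); crop(s,150,100,200,180,4,"sc2")
o=readout.get_obs(); print(o["joint_pos"],o["tcp_pos"],o["force"])
E
```

```text
t: 1.6
tcp_pos: [451.0, 240.5, 321.1]
tool_rot: [0.733, 0.68, -0.0, -0.0]
force: [-1.1, -0.3, -0.6]
opening: -0.1
t: 2.7
tcp_pos: [700.1, 52.3, 322.3]
tool_rot: [0.732, 0.681, 0.0, 0.0]
force: [0.2, 0.8, -0.5]
opening: 0.1
[ 7.38352085e-02  5.85965841e-01  7.66760764e-01  1.75063218e+00
 -4.74370864e-05  1.47030008e-01] [700.30215534  51.78653009 322.24538029] [0.39588302 0.40895581 0.75494706]
```

View pics/sc2.png

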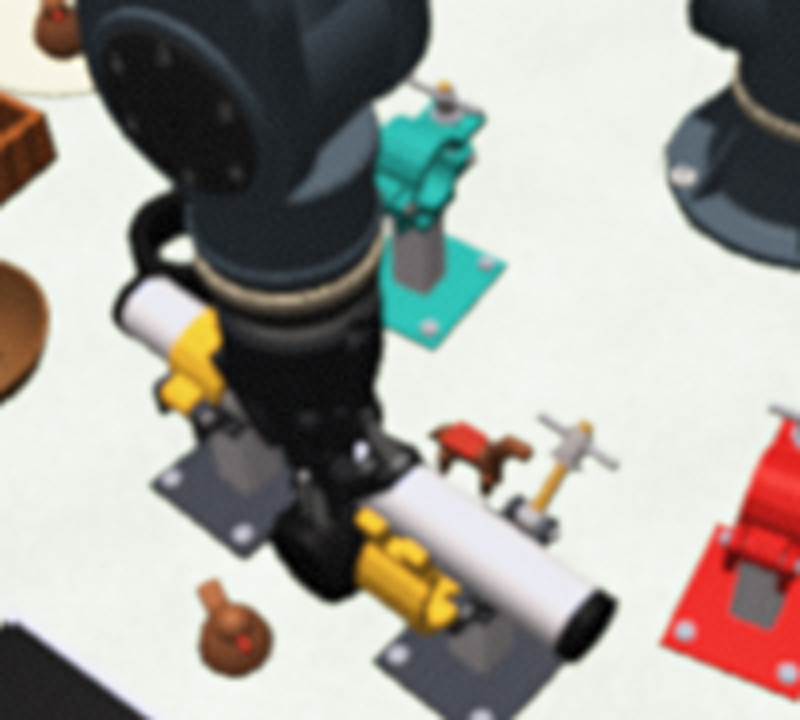

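View pics/tp2.png

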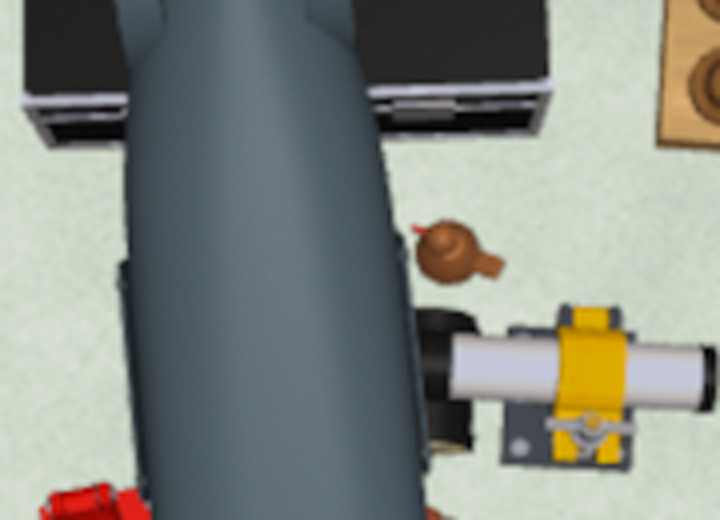

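```bash
python3 -m crank '[[[0.03,0,0,0],[0.03,0,-0.15,0],[0.03,0,-0.25,0],[0.03,0,-0.31,0],[0.03,0,-0.31,0],[0.03,0,-0.31,0]]]'
python3 - <<'E'
from h import *
s=optics.snapshot("scene"); crop(s,190,180,120,110,6,"sc3")
t=readout.get_obs()["tcp_pos"];print(t,(proj(s,t)[0]-(190,180))*6)
E
```

```text
t: 3.4
tcp_pos: [709.8, 51.0, 229.3]
tool_rot: [0.733, 0.68, 0.0, 0.0]
force: [0.3, 0.1, -0.0]
opening: 0.3
[710.29788955  50.96803165 229.97292583] [250.97969378 434.49425422]
```

View pics/sc3.png

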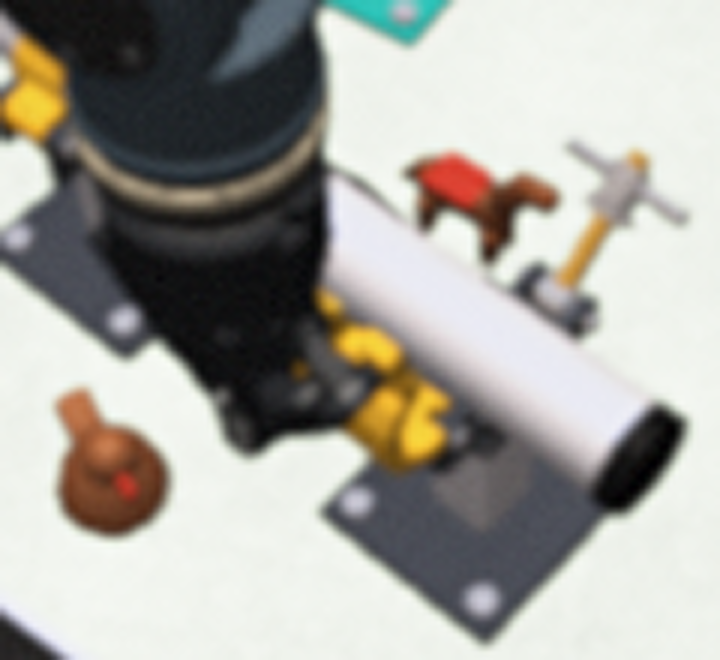

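```bash
python3 -m crank '[[[-0.03,0.002,0,0],[-0.06,0.005,0,0],[-0.08,0.006,0,0],[-0.1,0.008,0,0],[-0.12,0.009,0,0],[-0.13,0.01,0,0],[-0.13,0.01,0,0]]]'
python3 - <<'E'
from h import *
s=optics.snapshot("scene"); crop(s,190,180,120,110,6,"sc4")
E
```

```text
t: 4.15
tcp_pos: [670.7, 53.8, 228.6]
tool_rot: [0.733, 0.68, 0.0, 0.0]
force: [-0.1, -0.0, -0.0]
opening: -0.0
```

View pics/sc4.png

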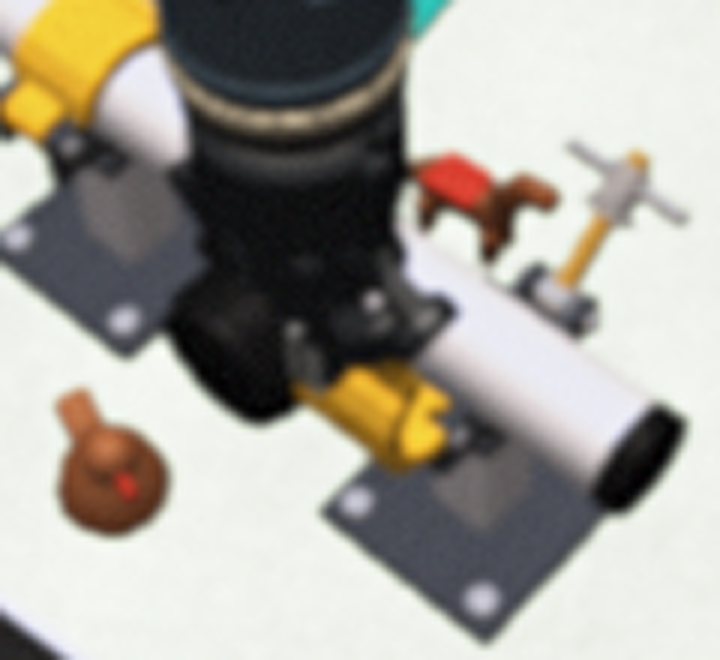

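```bash
python3 -m crank '[[[-0.015,0.001,0,0],[-0.03,0.002,0,0],[-0.045,0.003,0,0]]]'
python3 -m crank '[[[-0.015,0.001,0,0],[-0.03,0.002,0,0],[-0.045,0.003,0,0]]]'
```

```text
t: 4.5
tcp_pos: [659.7, 54.6, 229.7]
tool_rot: [0.733, 0.68, 0.002, 0.002]
force: [7.2, 0.0, 7.0]
opening: -0.0
t: 4.8
tcp_pos: [645.8, 55.6, 229.7]
tool_rot: [0.733, 0.68, 0.002, 0.002]
force: [5.9, -1.6, 5.1]
opening: 0.0
```

```bash
python3 -m crank '[[[-0.02,0.001,0.01,0],[-0.04,0.003,0.02,0],[-0.06,0.005,0.028,0],[-0.08,0.006,0.03,0],[-0.1,0.008,0.03,0],[-0.125,0.009,0.03,0]]]'
python3 - <<'E'
from h import *
s=optics.snapshot("scene"); crop(s,190,180,120,110,6,"sc5")
E
```

```text
t: 5.4
tcp_pos: [607.3, 58.2, 237.2]
tool_rot: [0.733, 0.68, 0.001, 0.001]
force: [5.6, -0.3, -1.1]
opening: -0.0
```

View pics/sc5.png

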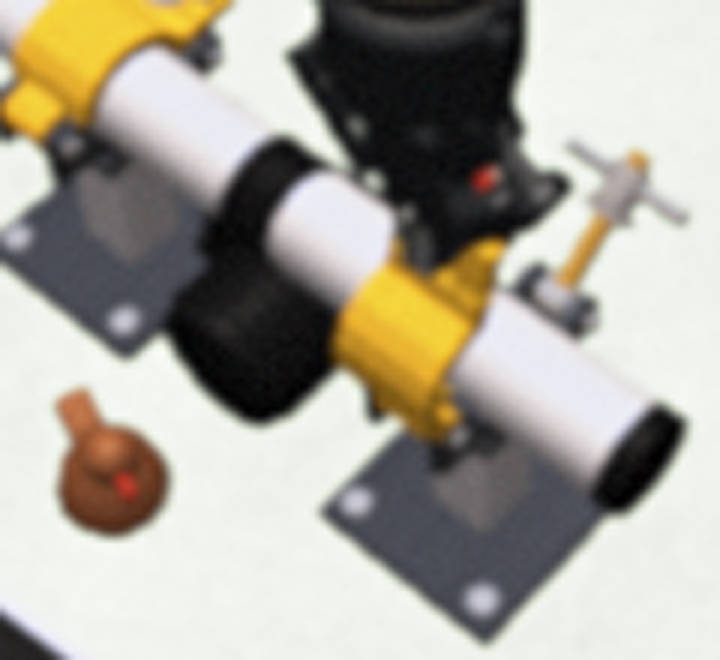

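The flap has come over past upright, with the nose at crop (460,290) and the fingers behind it. The force is about 6 N.

```bash
python3 -m crank '[[[-0.02,0.001,-0.003,0],[-0.04,0.003,-0.009,0],[-0.06,0.004,-0.017,0],[-0.08,0.006,-0.028,0],[-0.1,0.007,-0.041,0],[-0.12,0.009,-0.055,0]]]'
python3 -m crank '[[[-0.02,0.001,-0.018,0],[-0.04,0.003,-0.037,0],[-0.06,0.004,-0.06,0],[-0.075,0.005,-0.08,0],[-0.09,0.006,-0.1,0]]]'
python3 - <<'E'
from h import *
s=optics.snapshot("scene"); crop(s,190,180,120,110,6,"sc6")
E
```

```text
t: 6.05
tcp_pos: [570.2, 61.0, 221.4]
tool_rot: [0.733, 0.68, 0.0, 0.0]
force: [0.5, -0.4, 6.8]
opening: -0.1
t: 6.55
tcp_pos: [542.5, 62.9, 191.0]
tool_rot: [0.733, 0.68, -0.0, -0.0]
force: [-0.7, 1.0, 6.7]
opening: -0.2
```

View pics/sc6.png

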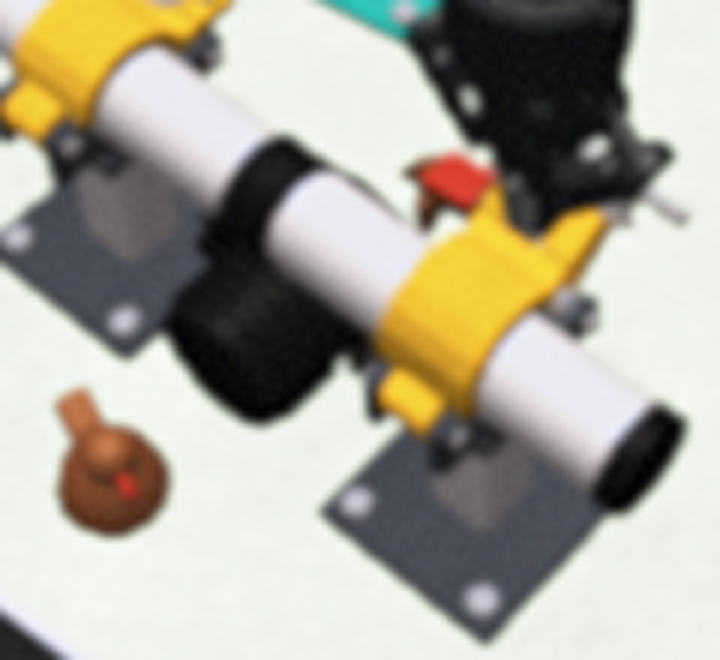

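```bash
python3 -m crank '[[[-0.02,0.001,-0.02,0],[-0.035,0.003,-0.04,0],[-0.05,0.004,-0.06,0],[-0.06,0.005,-0.075,0]]]'
python3 -m crank '[[[-0.01,0,-0.007,0],[-0.015,0.001,-0.013,0]]]'
```

```text
t: 7.0
tcp_pos: [525.1, 64.3, 167.8]
tool_rot: [0.733, 0.68, -0.0, 0.0]
force: [4.1, -0.9, 2.3]
opening: 0.0
t: 7.2
tcp_pos: [520.6, 64.5, 164.2]
tool_rot: [0.733, 0.68, -0.0, -0.0]
force: [3.2, -0.5, 3.0]
opening: -0.2
```

```bash
python3 -m crank '[[[0,0,-0.006,0],[0,0,-0.012,0]]]'
python3 -m crank '[[[0,0,-0.006,0],[0,0,-0.01,0],[0,0,-0.01,0]]]'
```

```text
t: 7.4
tcp_pos: [519.9, 64.5, 160.5]
tool_rot: [0.733, 0.68, -0.001, -0.001]
force: [-3.0, 0.0, 5.3]
opening: 0.1
t: 7.7
tcp_pos: [520.3, 64.5, 157.4]
tool_rot: [0.733, 0.68, -0.001, -0.0]
force: [-2.2, 0.4, 2.2]
opening: 0.0
```

```bash
python3 -m crank '[[[0,0,-0.005,0],[0,0,-0.006,0]]]'
python3 -m crank '[[[0,0,-0.004,0],[0,0,-0.004,0]]]'
```

```text
t: 7.9
tcp_pos: [520.5, 64.6, 155.8]
tool_rot: [0.733, 0.68, -0.0, -0.0]
force: [-4.1, -0.2, 6.9]
opening: -0.2
t: 8.1
tcp_pos: [520.5, 64.5, 154.7]
tool_rot: [0.733, 0.68, -0.0, -0.0]
force: [-3.7, 1.1, 5.4]
opening: 0.0
```

```bash
python3 -m crank '[[[0,0,-0.003,0],[0,0,-0.003,0]]]'
python3 -m crank '[[[0,0,-0.003,0],[0,0,-0.003,0]]]'
```

```text
t: 8.3
tcp_pos: [520.4, 64.6, 153.8]
tool_rot: [0.733, 0.68, -0.0, -0.0]
force: [-4.4, -0.7, 6.7]
opening: -0.1
t: 8.5
tcp_pos: [520.3, 64.6, 152.9]
tool_rot: [0.733, 0.68, -0.0, -0.0]
force: [-5.3, -0.3, 5.7]
opening: -0.1
```

```bash
python3 -m crank '[[[0,0,-0.003,0],[0,0,-0.003,0]]]'
python3 -m crank '[[[0,0,-0.003,0],[0,0,-0.003,0]]]'
python3 -m crank '[[[0,0,0,0]]]'
```

```text
t: 8.7
tcp_pos: [520.2, 64.5, 152.0]
tool_rot: [0.733, 0.68, -0.001, -0.0]
force: [-6.1, 0.0, 6.0]
opening: -0.1
t: 8.9
tcp_pos: [520.1, 64.6, 151.2]
tool_rot: [0.733, 0.68, -0.001, -0.001]
force: [-4.8, 0.6, 7.1]
opening: 0.0
t: 9.0
tcp_pos: [520.2, 64.6, 151.1]
tool_rot: [0.733, 0.68, -0.0, -0.0]
force: [-6.1, 0.8, 5.7]
opening: -0.3
```

Run:
```python
from h import *
s=optics.snapshot("scene"); crop(s,230,170,90,80,8,"sc7")
```

```text
(no output)
```

View pics/sc7.png

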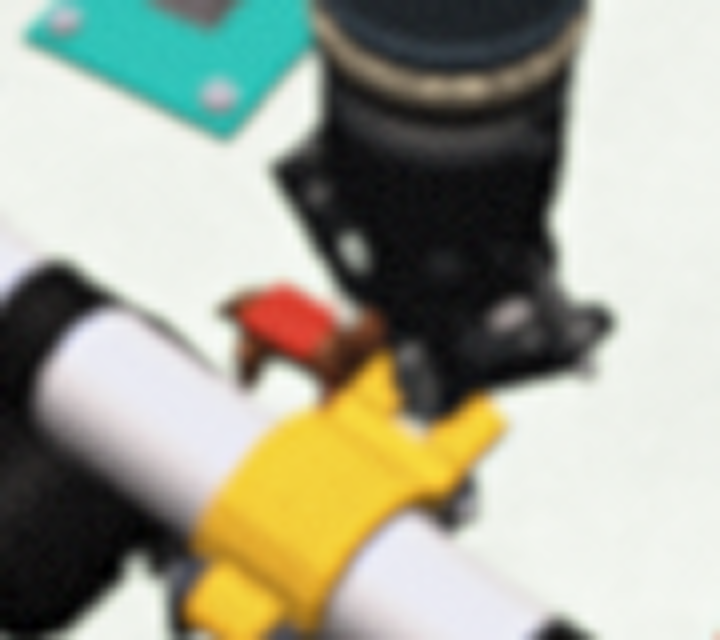

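The closed fingertips are narrower than the slot and slipped into it: the finger shows between the tines at crop (415,385), and the flap is still a bit up. I'll lift out, open the fingers so that one sits over each tine, and press again.

```bash
python3 -m crank '[[[-0.003,0,0.02,0],[-0.006,0,0.06,0],[-0.006,0,0.1,0],[-0.006,0,0.1,0]]]'
python3 -m crank '[[[0,0,0,0],[0,0,0,0],[0,0,0,0]]]' 0.24
python3 - <<'E'
from h import *
s=optics.snapshot("scene"); crop(s,230,170,90,80,8,"sc8")
E
```

```text
t: 9.45
tcp_pos: [520.5, 64.7, 183.4]
tool_rot: [0.733, 0.68, 0.001, 0.001]
force: [-0.3, 0.1, 0.2]
opening: -0.1
t: 9.75
tcp_pos: [518.9, 64.5, 180.8]
tool_rot: [0.733, 0.68, -0.0, -0.0]
force: [-0.4, -0.5, -0.1]
opening: 20.2
```

View pics/sc8.png

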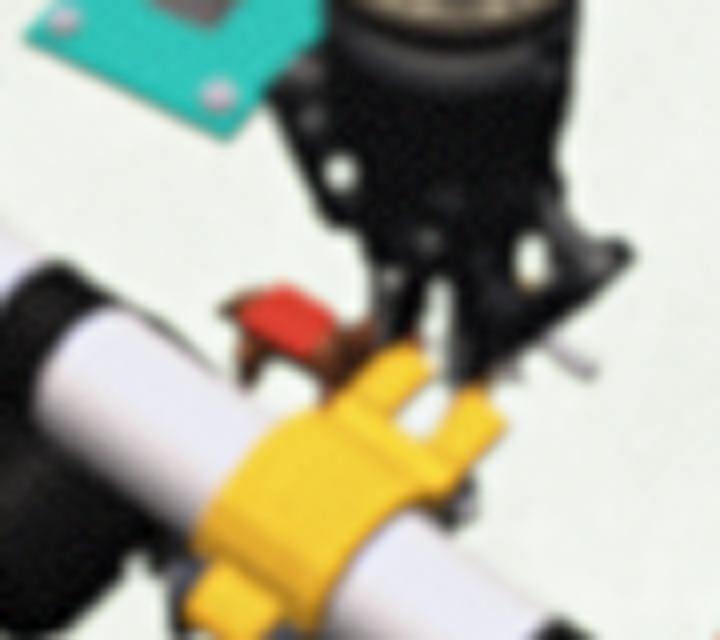

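```bash
python3 -m crank '[[[0,0,-0.03,0],[0,0,-0.05,0]]]'
python3 -m crank '[[[0,0,-0.007,0],[0,0,-0.014,0]]]'
python3 -m crank '[[[0,0,-0.006,0],[0,0,-0.01,0]]]'
```

```text
t: 10.0
tcp_pos: [518.9, 64.5, 165.1]
tool_rot: [0.733, 0.68, -0.0, -0.0]
force: [0.2, -0.4, -0.2]
opening: 20.5
t: 10.2
tcp_pos: [518.9, 64.5, 161.4]
tool_rot: [0.733, 0.68, -0.0, -0.0]
force: [0.1, 0.4, -0.2]
opening: 20.4
t: 10.4
tcp_pos: [519.2, 64.6, 158.9]
tool_rot: [0.733, 0.68, 0.0, 0.0]
force: [-0.1, 0.6, 0.4]
opening: 20.1
```

```bash
python3 -m crank '[[[0,0,-0.006,0],[0,0,-0.006,0]]]'
python3 -m crank '[[[0,0,-0.005,0],[0,0,-0.005,0]]]'
python3 -m crank '[[[0,0,-0.004,0],[0,0,-0.004,0]]]'
```

```text
t: 10.6
tcp_pos: [519.2, 64.6, 157.4]
tool_rot: [0.733, 0.68, 0.0, 0.0]
force: [-0.6, 0.2, 1.8]
opening: 20.4
t: 10.8
tcp_pos: [519.1, 64.6, 156.2]
tool_rot: [0.733, 0.68, 0.0, 0.0]
force: [-2.0, 0.3, 6.5]
opening: 20.4
t: 11.0
tcp_pos: [518.9, 64.6, 155.1]
tool_rot: [0.733, 0.68, 0.0, 0.0]
force: [-2.9, 0.2, 7.5]
opening: 20.7
```

Contact now, with the liner compressing. Next come finer steps.

```bash
python3 -m crank '[[[0,0,-0.003,0],[0,0,-0.003,0]]]'
python3 -m crank '[[[0,0,-0.003,0],[0,0,-0.003,0]]]'
python3 -m crank '[[[0,0,-0.003,0],[0,0,-0.003,0]]]'
```

```text
t: 11.2
tcp_pos: [518.8, 64.6, 154.3]
tool_rot: [0.733, 0.68, 0.0, -0.0]
force: [-3.7, 0.7, 7.8]
opening: 20.6
t: 11.4
tcp_pos: [518.8, 64.6, 153.9]
tool_rot: [0.733, 0.68, 0.0, 0.0]
force: [-6.7, -0.3, 14.6]
opening: 20.2
t: 11.6
tcp_pos: [518.8, 64.6, 153.7]
tool_rot: [0.733, 0.68, 0.001, 0.0]
force: [-8.4, -0.1, 21.2]
opening: 20.6
```

Hard stop reached: the force climbs while z stays at 153.8. I'll hold briefly, then lift.

```bash
python3 -m crank '[[[0,0,0,0],[0,0,0,0],[0,0,0,0],[0,0,0,0]]]'
python3 -m crank '[[[0,0,0.02,0],[0,0,0.1,0],[0,0,0.2,0],[-0.1,0.008,0.2,0],[-0.25,0.018,0.2,0],[-0.32,0.024,0.2,0],[-0.32,0.024,0.2,0],[-0.32,0.024,0.2,0]]]' 
python3 -m crank '[[[0,0,0,0],[0,0,0,0]]]' 0
python3 ov.py "[577,60,-0.075]" 0 0.97 ov2
```

```text
t: 12.0
tcp_pos: [518.8, 64.6, 153.7]
tool_rot: [0.733, 0.68, 0.001, 0.0]
force: [-8.9, -0.4, 21.0]
opening: 20.5
t: 12.8
tcp_pos: [423.6, 71.9, 212.2]
tool_rot: [0.733, 0.68, 0.001, 0.001]
force: [0.6, 0.5, 0.3]
opening: 20.2
t: 13.0
tcp_pos: [424.0, 71.7, 211.6]
tool_rot: [0.733, 0.68, -0.0, 0.0]
force: [-0.1, 0.7, 0.6]
opening: 0.0
```

View pics/ov2_scene.png

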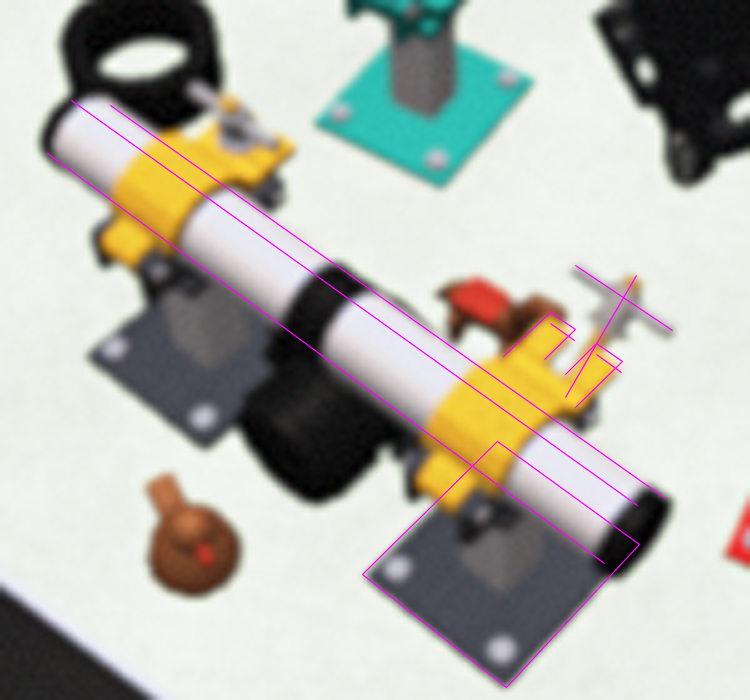

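Run:
```python
from h import *
t=optics.snapshot("top"); s=optics.snapshot("scene")
crop(t,190,190,130,90,6,"tp3"); crop(s,250,130,130,150,5,"sc9")
for z in(0,180): print([np.round(atz(t,(u,v),z)) for u,v in((210,222),(247,222),(247,262),(285,232))])
```

```text
[array([492., 268.,   0.]), array([489., 142.,   0.]), array([354., 144.,   0.]), array([452.,  15.,   0.])]
[array([474., 236., 180.]), array([472., 126., 180.]), array([353., 127., 180.]), array([439.,  13., 180.])]
```

View pics/sc9.png

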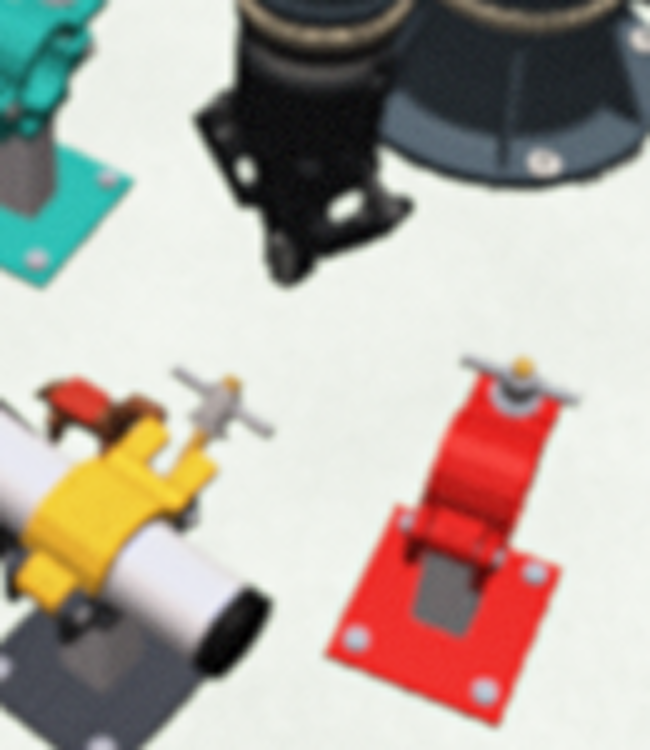

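The view shows the flap home, the bolt out at crop (220,400), and the red look-alike well clear of the fingers.

```bash
python3 -m crank '[[[0,0,-0.1,0],[0,0,-0.2,0],[0,0,-0.206,0],[0.03,-0.002,-0.206,0],[0.06,-0.005,-0.206,0],[0.08,-0.006,-0.206,0],[0.08,-0.006,-0.206,0]]]'
python3 -m crank '[[[0.01,-0.001,0,0],[0.02,-0.002,0.008,0],[0.03,-0.002,0.016,0]]]'
python3 - <<'E'
from h import *
s=optics.snapshot("scene"); crop(s,230,150,110,100,7,"sc10")
E
```

```text
t: 13.9
tcp_pos: [449.0, 70.0, 150.8]
tool_rot: [0.733, 0.68, 0.001, 0.001]
force: [-0.6, 0.4, 0.6]
opening: 0.0
t: 14.2
tcp_pos: [455.7, 69.3, 154.9]
tool_rot: [0.733, 0.68, -0.0, -0.0]
force: [-3.3, -0.3, 1.0]
opening: 0.1
```

View pics/sc10.png

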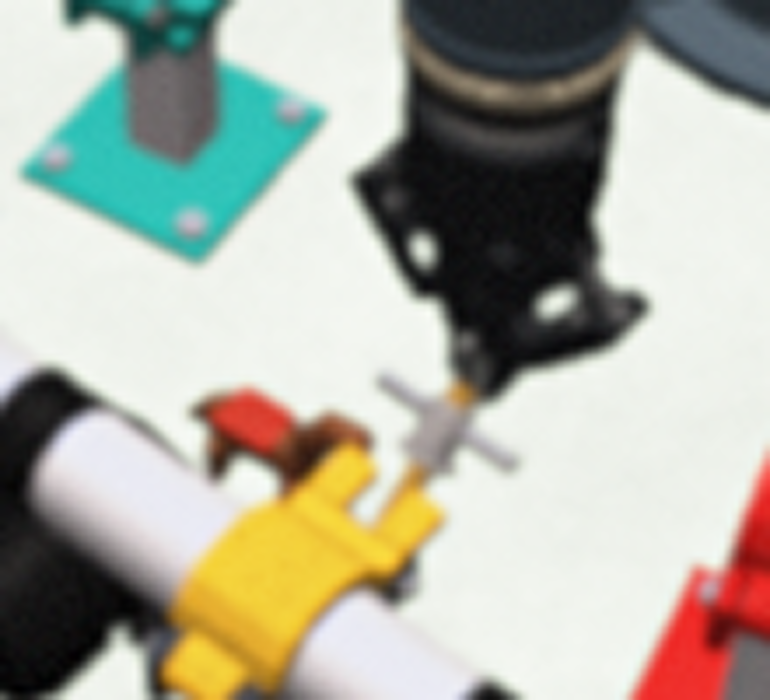

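```bash
python3 -m crank '[[[0.012,-0.001,0.008,0],[0.025,-0.002,0.015,0],[0.045,-0.003,0.022,0],[0.06,-0.004,0.028,0]]]'
python3 -m crank '[[[0.015,-0.001,0.006,0],[0.03,-0.002,0.012,0],[0.045,-0.003,0.016,0]]]'
python3 - <<'E'
from h import *
s=optics.snapshot("scene"); crop(s,230,150,110,100,7,"sc11")
E
```

```text
t: 14.65
tcp_pos: [474.6, 68.2, 163.6]
tool_rot: [0.733, 0.68, 0.0, 0.0]
force: [-2.7, 0.3, 1.5]
opening: 0.1
t: 14.95
tcp_pos: [488.3, 67.2, 168.1]
tool_rot: [0.733, 0.68, 0.0, 0.0]
force: [-0.8, 0.1, 0.5]
opening: 0.2
```

View pics/sc11.png

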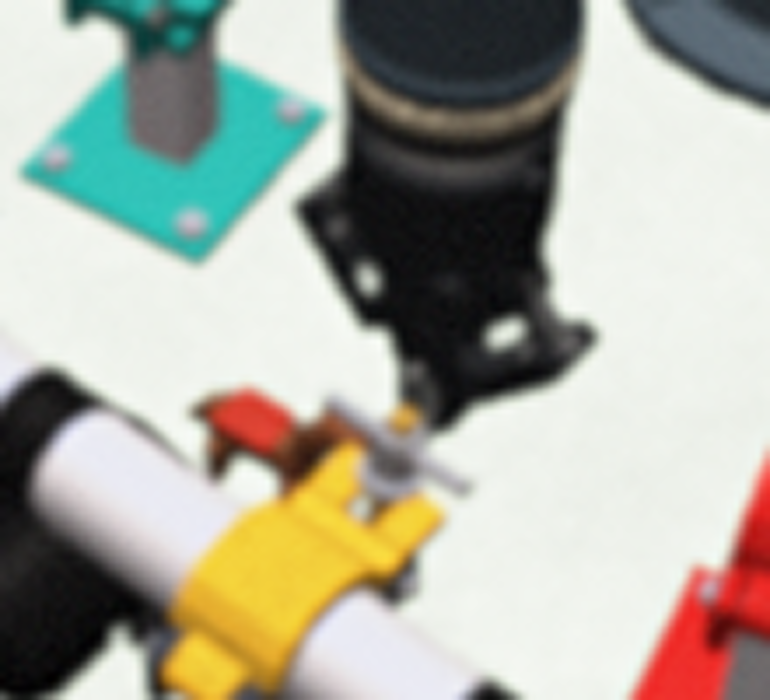

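The bolt is nearly upright, with its nut above the tines at crop (395,460). I'll push on gently.

```bash
python3 -m crank '[[[0.012,-0.001,0.004,0],[0.024,-0.002,0.006,0],[0.034,-0.003,0.006,0]]]'
python3 -m crank '[[[0.01,-0.001,0,0],[0.017,-0.001,0,0],[0.017,-0.001,0,0]]]'
python3 - <<'E'
from h import *
s=optics.snapshot("scene"); crop(s,230,150,110,100,7,"sc12")
E
```

```text
t: 15.3
tcp_pos: [498.3, 66.3, 169.8]
tool_rot: [0.733, 0.68, 0.0, 0.0]
force: [1.2, 0.5, 0.9]
opening: 0.1
t: 15.6
tcp_pos: [503.2, 66.0, 169.7]
tool_rot: [0.733, 0.68, -0.0, 0.0]
force: [-0.2, -0.0, -0.2]
opening: 0.1
```

View pics/sc12.png

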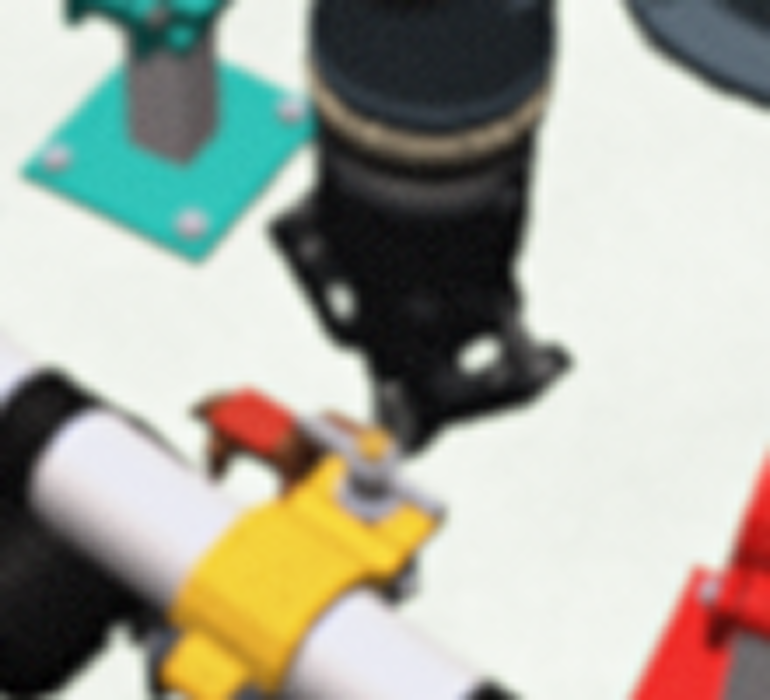

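```bash
python3 -m crank '[[[0.008,-0.001,0,0],[0.013,-0.001,0,0]]]'
python3 -m crank '[[[0.006,0,0,0],[0.01,-0.001,0,0]]]'
```

```text
t: 15.85
tcp_pos: [507.0, 65.7, 169.8]
tool_rot: [0.733, 0.68, 0.0, 0.0]
force: [-0.5, -0.5, -0.8]
opening: -0.3
t: 16.05
tcp_pos: [510.1, 65.5, 169.8]
tool_rot: [0.733, 0.68, 0.0, 0.0]
force: [0.3, -0.1, 0.3]
opening: -0.0
```

The bolt has left the finger and dropped in by itself. I'll retract and check.

```bash
python3 -m crank '[[[-0.1,0.01,0,0],[-0.25,0.02,0.1,0],[-0.4,0.03,0.3,0],[-0.6,0.3,0.4,0],[-0.6,0.6,0.4,0],[-0.6,0.8,0.4,0],[-0.6,0.8,0.4,0],[-0.6,0.8,0.4,0],[-0.6,0.8,0.4,0],[-0.6,0.8,0.4,0],[-0.6,0.8,0.4,0]]]'
python3 ov.py "[577,60,-0.075]" 0 0 ov3
python3 - <<'E'
from h import *
for n in("top","scene"):cv2.imwrite(f"pics/{n}9.png",optics.snapshot(n)["pixels"][:,:,::-1])
s=optics.snapshot("scene"); crop(s,180,160,130,120,6,"sc13")
E
```

```text
t: 17.15
tcp_pos: [329.8, 304.7, 289.5]
tool_rot: [0.733, 0.68, -0.001, 0.0]
force: [-0.4, 0.6, 1.0]
opening: 0.1
```

View pics/ov3_top.png

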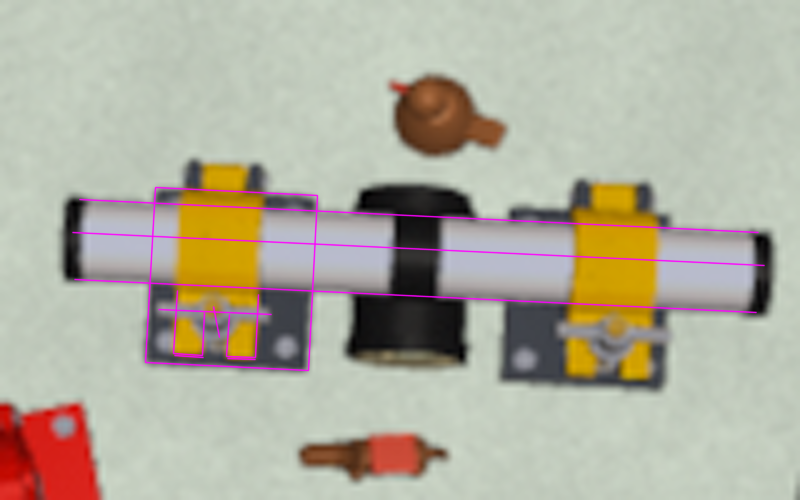

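View pics/sc13.png

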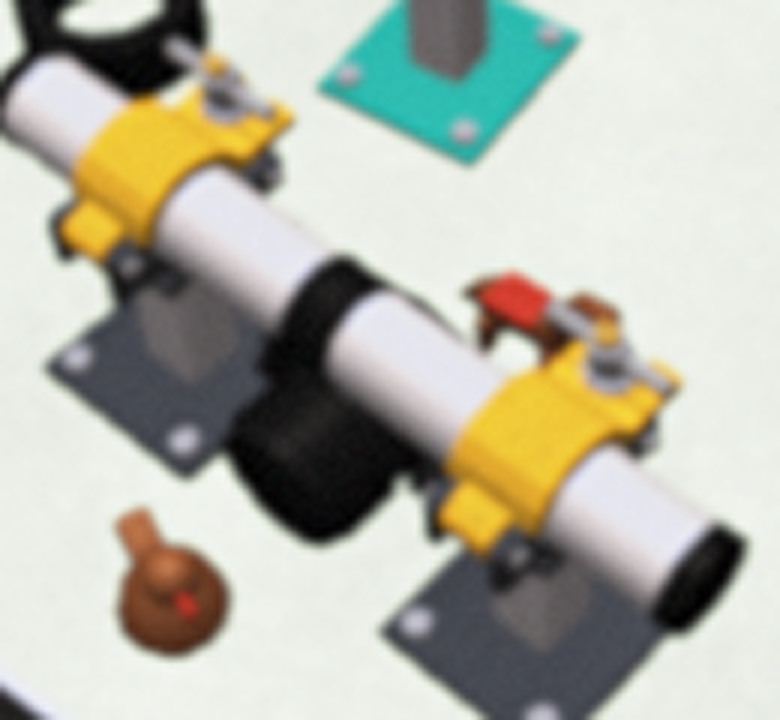

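View pics/top9.png

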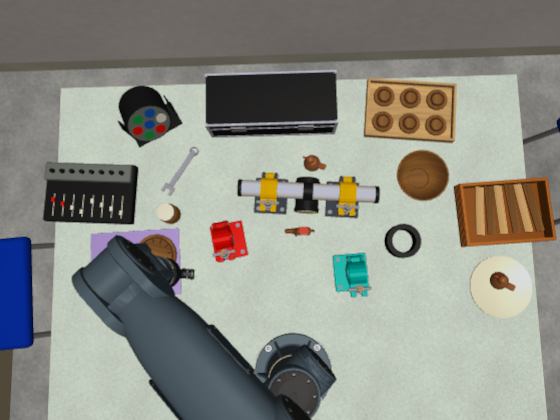

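The overlay at flap 0 and bolt 0 matches: T-bar at top crop (213,312), between the tines. The coupler looks just like the done-up one, and the figures are where they were.

```bash
python3 -m crank '[[[0,0,0,0],[0,0,0,0]]]'; python3 -c "
from cell import job; print(job.finish_job())"
```

```text
t: 17.6
tcp_pos: [330.1, 305.0, 289.9]
tool_rot: [0.733, 0.68, 0.0, 0.0]
force: [-0.1, -0.5, -0.3]
opening: 0.1
the job is handed in; nothing more can be done
None
```

The second coupler is done up and the job is handed in at 17.6 s. I swung the flap over from behind and pressed it down to its hard stop. Then I pushed the bolt up with the shut fingertips until it dropped into the slot by itself.

- **Slip on the way:** the first press went wrong, because the shut fingertips are narrower than the nose's slot and went into it. I lifted out, opened the fingers to 20 mm so that one sat on each tine, and pressed again. At z about 154 mm the force rose from 8 to about 23 N while the fingers stopped sinking, and 23 N was the highest force I read.
- **Last checks:**
  - In the top view the flap and bolt fit the model at 0/0, to about a pixel or two.
  - The coupler looks the same as the done-up one.
  - The finger met no force as it followed the bolt in.
  - The clay figures and the other loose things I could see have not visibly moved. The arm partly hid the carved board in the last top view, but nothing came near it.
- **Disagreements:** the scene camera's overlay stayed about 1 px off throughout, in line with its calibration. I had no direct reading of the flap and bolt angles, and the hand-in reported no verdict.

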